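# Start the vial mixer and keep it running by hand

### The job

Run the vial mixer by hand: first switch on the supply by pressing the raised end of the rocker on the loose switch box right over, then press the square key on the mixer's front panel fully down so that it stays down, then press the long bar key fully down and finish the program still holding it down with the fingers. Only press with the fingertips: grasp and lift nothing, do not press the round key, do not press any key before its turn, and leave the switch box and everything else on the bench where it stands.

Things in the scene. Friction and masses are not known exactly. Their poses are not given: they have to be found in the camera images.
- switch_box: Loose grey box with an aluminium top plate, 130 mm (its x) by 90 mm (its y) by 52 mm high, about 0.85 kg, standing on the bench; a white rocker 28 mm wide and 52 mm long lies lengthwise along x in the middle of its top. Origin: centre of the underside; +x points roughly away from the robot, z up. It may stand left or right of the mixer.
- rocker_end (a point): Point to press: on the top face of the rocker's near (box -x) half, on its centre line, 21 mm from the pivot and 5 mm in from the outer end; it moves with the rocker. Switched off, this half slopes up towards the robot at 0.42 rad (this point about 75 mm above the bench); switched on, it is level and the point about 66 mm above the bench, still 9 mm clear of the black frame round it. The pivot line crosses the middle of the box along its y, 66 mm above the bench.
- rocker (a joint): Angle of the rocker, rad: 0 = off (near half raised), 0.42 = on (near half level, far half raised). It stays where it is left; pressing near the end takes about 4 N.
- mixer: Vial mixer fixed to the bench, white, 170 mm (its x) by 190 mm (its y). Along its front (-x) edge runs a raised console 58 mm wide, its top 58 mm high, with three white keys in equal black frames in a row along y, 56 mm apart, 55 mm in front of the origin; their order differs each time. Behind it stands a fixed rack of vials, tops 105 mm above the bench. Origin: centre of the underside; +x points roughly away from the robot.
- square_top (a point): Centre of the top of the square key (26 by 26 mm); 76 mm above the bench when up. It moves with the key.
- square_key (a joint): Travel of the square key, m: 0 = up, 0.006 = fully down. It takes about 4 N and stays where it is left.
- bar_unit: Black frame, 38 by 48 mm and 6 mm high, that carries the bar key. Origin: centre of the underside, 58 mm above the bench; axes like the mixer's.
- bar_top (a point): Centre of the top of the bar key (16 mm along the mixer's x, 42 mm along its y); 76 mm above the bench when up. It moves with the key.
- bar_key (a joint): Travel of the bar key, m: 0 = up, 0.006 = fully down. Spring: 2 N at the start, 5 N fully down; it comes up when let go.
- round_top (a point): Centre of the top of the round key (26 mm across), which is not to be pressed; 76 mm above the bench.
- round_key (a joint): Travel of the round key, m: 0 = up, 0.006 = fully down; sprung like the bar key.
- stopper: Bystander, loose: black rubber stopper, 28 mm wide, 31 mm tall. Origin: centre of the underside.
- marker: Bystander, loose: marker, 146 mm long. Origin: centre of the underside.
- timer: Bystander, loose: white lab timer, 62x62x19 mm. Origin: centre of the underside.
- tweezers: Bystander, loose: tweezers, 126 mm long. Origin: centre of the underside.
- pen: Bystander, loose: black pen, 145 mm long. Origin: centre of the underside.
- petri_dish: Bystander, loose: shallow glass dish, 64 mm across, 12 mm tall. Origin: centre of the underside.
- beaker: Bystander, loose: small glass beaker, 58 mm across, 68 mm tall. Origin: centre of the underside.

How it is judged:
On the way, in this order (a step that is already met when the one before it is completed fails the run):
1. the rocker is pressed over to on (value of joint rocker above 0.36 rad), for 0.1 s.
2. the square key is pressed fully down (value of joint square_key above 0.0045 m), for 0.1 s.
3. the bar key is held down by the fingers (value of joint bar_key above 0.0042 m and contact force between the fingers and bar_unit above 1 N), for 0.2 s.
At the end, for the whole second after the job is handed in: The rocker is on (over 0.36 rad of 0.42), the square key has stayed down (over 4.5 mm of 6) and the fingers hold the bar key down (over 4.2 mm of 6, with more than 1 N); the round key is up and the switch box stands within 20 mm of where it stood (all of step 3 and value of joint rocker above 0.36 rad and value of joint square_key above 0.0045 m and value of joint round_key below 0.002 m and distance of switch_box from where it was at the start of the episode below 0.02 m); the arm keeps its last pose, push and grip.
It fails at once if the square key is pressed while the rocker is off (value of joint square_key above 0.002 m and value of joint rocker below 0.34 rad).
It fails at once if the bar key is pressed before the square key is down (value of joint bar_key above 0.002 m and value of joint square_key below 0.0043 m).
It fails at once if the round key is pressed (value of joint round_key above 0.002 m).
It fails at once if the switch box is shifted over 20 mm, lifted or tipped (distance of switch_box from where it was at the start of the episode above 0.02 m or height (world z) of switch_box above 0.008 m or angle between switch_box's own z axis and vertical above 0.15 rad).
It fails at once if a bystander is moved over 20 mm or lifted (distance of any of stopper, marker, timer, tweezers, pen, petri_dish, beaker from where it was at the start of the episode above 0.02 m).
It also fails if it takes over 48 s, if anything falls off the work surface, if the arm or the gripper's body presses on something with over 40 N, if the wrist force passes 120 N, or if a joint passes its speed limit or range.

### The arm

A 6-joint arm with a two-finger parallel gripper is mounted at the origin on a cart in front of the work surface, level with it; the furniture and walls round the work are solid. World frame = base frame: x ahead of the robot, y to its left, z up, the work surface at z = 0. Lengths are in m, angles in rad, forces in N, time in s.
With the tool pointing down it reaches from about 0.375 to 0.9 m from the base axis. Payload 3.1 kg.
Tool frame: the origin (TCP) lies midway between the tips of the shut fingers; the grasp point (between the pads) lies behind it (arm.grasp_offset is the z of the grasp point in the tool frame, in m); z points along the fingers, y is the direction in which the jaws open and shut (so a half turn about z gives the same grasp; the last joint's range is limited). The gripper opens to 85 mm and grips with 20 to 120 N. Pads are 22 mm wide; open, the fingers measure 114 mm over their backs; the gripper's body (76 mm by 85 mm) begins 54 mm behind the grasp point. The pads swing forward as they close: fully open they stand 13 mm farther back than shut.
Start: joints at [-0.178, 0.527, 1.433, -0, 1.181, -0.178], TCP at [0.625, 0, 0.231] pointing down, gripper open.
Joint ranges: [-3.08, 3.08], [-0.75, 2.2], [0.22, 2.44], [-1.43, 4.57], [0, 2.65], [-2.85, 2.85]. Speed limits (rad/s): [2.79, 2.79, 3.14, 3.14, 3.14, 3.14].

### API

Orientations are given as a unit quaternion [w, x, y, z].
In Python, from plant import arm gives the robot as it stands.
- The arm moves only by the tool send_rows, never from a script. Its argument "rows" is a list of rows, each a list of 5 numbers: the shift along the tool's x, y, z in cm, then the turn about the tool's z in rad, then the opening, from -1 (shut) to 1 (fully open), so that 0 is half open. In form: [[x, y, z, spin, jaw], ...]. A call has 1 to 10 rows; each row is the pose to reach, as a shift and turn from the pose measured when the call began, along the tool's axes at that moment; what a row does not reach only later rows make up. A row lasts 1/8 s, in which the tool goes at most 62.5 mm and 10.7 degrees, less where a joint would pass 70% of its speed; a pose out of reach is approached as far as the arm can. A call with a gripper value outside its range is refused whole. The fingers move at their own pace and stop on an object; the grip force is fixed at half the most. Time passes only in rows, so rows that repeat a pose let the fingers close. It gives the time, the measured TCP pose, the force and the opening at its end, in the units of the state.
- arm.observe(): the state, without advancing time (a new reading comes with each control period).
- arm.capture(name): name is "scene" or "side" or "wrist"; returns a dict with "color" (400x640x3 uint8, red, green, blue), "depth" (400x640 float32, m along the optical axis (not along the pixel's ray), 0 where there is no reading), "camera_matrix" (3x3 intrinsics, pixels), "k1" (the pictures are not rectified: a ray, as slopes to the right and down, at radius r is drawn at 1 + k1 r^2 times it, then the intrinsics apply), "origin" and "attitude" of the camera in the world; the wrist camera has in their place "hand_eye" (4x4, takes a point from camera to tool coordinates, whose origin is the TCP and whose axes are the flange's). Camera axes: x right, y down, z forward; pixel columns grow to the right and rows downward; lengths in m; the calibration is good to about 2 mm. A picture is of the moment at which its call begins: read the wrist's pose just before it.
- arm.close_job(): hands the job in, once; it reports no verdict.
The state is a dict: "clock": time; "joint_pos": joint angles; "qd": joint speeds; "joint_torque": joint torques, N m; "position": TCP position; "tool_rot": TCP orientation; "force": force on the tool from outside, world axes, zero at the start; "wrist_torque": the same for the moment, N m; "grip_width": finger opening in m.
Only numpy, scipy, OpenCV 4.12 (cv2) and the standard library are available. Lean on these libraries where they do the work, as an engineer would, in place of code of your own. Each camera call takes 0.05 s, during which the arm holds its last target.

## Working session

There is one attempt and no reset: what is moved stays moved. The work goes in short steps, Python scripts to look and compute and a tool call to move; the robot and the scene stay as the last step left them, time stands still between calls to the robot, and variables do not carry over. Pictures are saved under pics/ and viewed, and the job is handed in when it is done.

Besides the shell and the picture viewer there is one more tool, called after "Emit:" as a command line: name --pt "numbers of a row" for each row, then --argument value for the rest. send_rows: Moves the arm, as the interface text tells. Its arguments: {"type":"object","properties":{"rows":{"type":"array","items":{"type":"array","items":{"type":"number"}}}},"required":["rows"]}

```bash
mkdir -p pics; ls; cat > h.py <<'E'
import numpy as np,cv2
from plant import arm
from scipy.spatial.transform import Rotation as R
def Rq(q): return R.from_quat([q[1],q[2],q[3],q[0]]).as_matrix()
def cap(n):
    s=arm.observe(); c=arm.capture(n)
    if 'hand_eye' in c:
        T=np.eye(4);T[:3,:3]=Rq(s['tool_rot']);T[:3,3]=s['position'];M=T@np.array(c['hand_eye'])
    else:
        M=np.eye(4);a=np.array(c['attitude']);M[:3,:3]=a if a.shape==(3,3) else Rq(a);M[:3,3]=c['origin']
    c['M']=M
    return c
def ray(c,u,v):
    K=np.array(c['camera_matrix']);d=np.array([c['k1'],0,0,0,0],float)
    p=cv2.undistortPoints(np.array([[[u,v]]],float),K,d)[0,0]
    return np.array([p[0],p[1],1.])
def atz(c,u,v,z):
    r=c['M'][:3,:3]@ray(c,u,v);o=c['M'][:3,3];return o+r*(z-o[2])/r[2]
def dep(c,u,v):
    d=c['depth'][int(v),int(u)];return c['M'][:3,:3]@(ray(c,u,v)*d)+c['M'][:3,3]
E
python3 - <<'E'
from h import *
import pickle
for n in ['scene','side','wrist']:
    c=cap(n);cv2.imwrite(f'pics/{n}0.png',c['color'][:,:,::-1]);pickle.dump(c,open(n+'0.pkl','wb'));print(n,c['M'],c['k1'],c.get('attitude'))
print(arm.observe())
E
```

```text
pics
scene [[-0.89354544 -0.30784592  0.32681406  0.16565894]
 [-0.44890724  0.62502096 -0.63861655  0.68289197]
 [-0.00767014 -0.7173421  -0.69667889  0.83570861]
 [ 0.          0.          0.          1.        ]] 0.00646798665040979 [ 0.09326927 -0.21101688  0.89655525 -0.37810237]
side [[-0.93950246 -0.22984187  0.25398394  0.22893909]
 [-0.34252847  0.62374141 -0.7025816   0.76254712]
 [ 0.00306237 -0.74707387 -0.66473397  0.80262488]
 [ 0.          0.          0.          1.        ]] 0.0070110867975423435 [ 0.06983011 -0.15928756  0.8983287  -0.40343125]
wrist [[ 9.99999078e-01  3.70472871e-04 -1.30652093e-03  6.24509977e-01]
 [ 1.24783512e-05 -9.64536361e-01 -2.63950012e-01  6.65927988e-02]
 [-1.35797326e-03  2.63949752e-01 -9.64535476e-01  3.72978266e-01]
 [ 0.00000000e+00  0.00000000e+00  0.00000000e+00  1.00000000e+00]] -0.026870950210131785 None
{'clock': 0.15, 'joint_pos': array([-1.78500286e-01,  5.28241317e-01,  1.43359660e+00,  1.73893482e-05,
        1.18144787e+00, -1.78484036e-01]), 'qd': array([-0.0002141 , -0.00366676, -0.00450518,  0.00031909,  0.00017788,
       -0.0003679 ]), 'joint_torque': array([ 1.17890530e-03, -4.42742836e+01, -1.78276026e+01, -2.15643640e-04,
        5.61750654e-03, -9.84718270e-06]), 'position': array([6.24446312e-01, 1.34032244e-04, 2.30569016e-01]), 'tool_rot': array([-6.99966486e-04,  7.07114612e-01,  7.07098444e-01, -4.76213762e-04]), 'force': array([-0.00428716, -0.80639087,  0.20537408]), 'wrist_torque': array([0.03315383, 0.02982659, 0.0199163 ]), 'grip_width': 0.08532260764809206}
```

View pics/scene0.png

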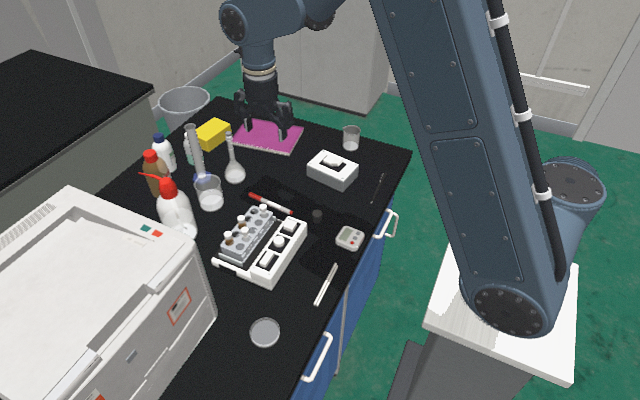

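View pics/side0.png

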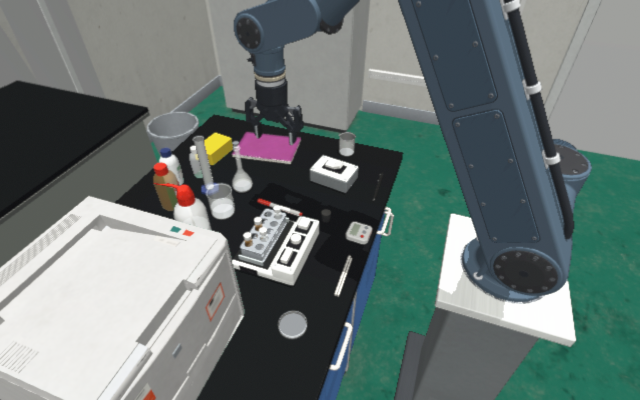

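View pics/wrist0.png

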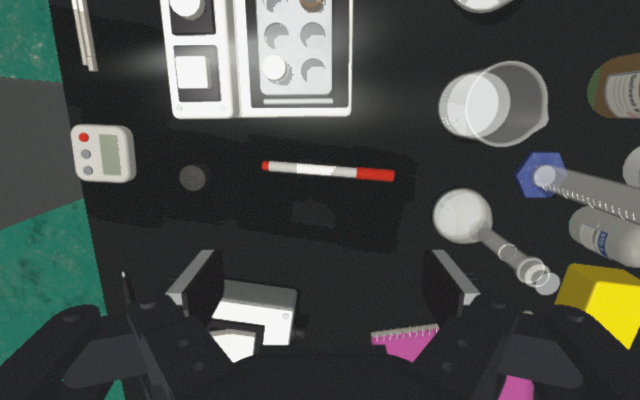

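The scene and side images show the mixer with bar, round and square keys left to right (square nearest the switch box). The switch box is on the robot's right, around (335,165) in the scene image. I'll shut the jaws and shift right so the wrist camera is over the box.

Emit:
send_rows --pt "-4 -3 0 0 -1" --pt "-8 -6 0 0 -1" --pt "-11 -8 0 0 -1" --pt "-11 -8 0 0 -1" --pt "-11 -8 0 0 -1"

```text
clock: 0.78
position: [0.5448, -0.1096, 0.2306]
tool_rot: [-0.001, 0.707, 0.707, -0.0]
force: [0.1, -0.3, 0.1]
grip_width: -0.0003
```

```bash
python3 - <<'E'
from h import *
import pickle
c=cap('wrist');cv2.imwrite('pics/wrist1.png',c['color'][:,:,::-1]);pickle.dump(c,open('wrist1.pkl','wb'))
s=arm.observe();print(s['position'],s['grip_width'],arm.grasp_offset,s['clock'])
E
```

```text
[ 0.54499409 -0.10920732  0.23059766] -0.00012898903589817954 -0.0187 0.825
```

View pics/wrist1.png

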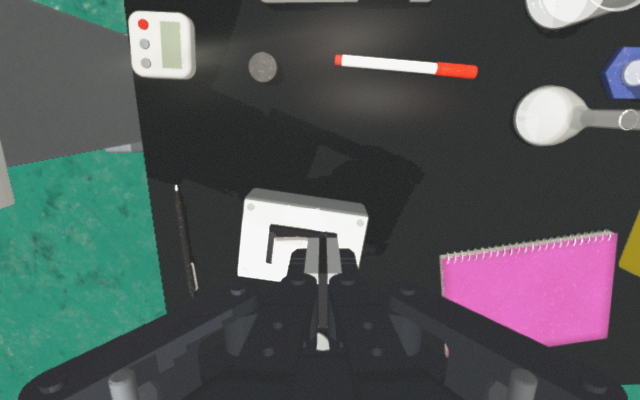

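Emit:
send_rows --pt "-4 0 0 0 -1" --pt "-8 0 0 0 -1" --pt "-8 0 0 0 -1" --pt "-8 0 0 0 -1"

```text
clock: 1.32
position: [0.5452, -0.188, 0.2302]
tool_rot: [-0.001, 0.707, 0.708, -0.0]
force: [1.0, 0.4, 0.4]
grip_width: -0.0001
```

```bash
python3 - <<'E'
from h import *
import pickle
c=cap('wrist');pickle.dump(c,open('wrist2.pkl','wb'))
im=c['color'][:,:,::-1];cv2.imwrite('pics/wrist2.png',im);cv2.imwrite('pics/wrist2z.png',cv2.resize(im[40:240,200:400],None,fx=3,fy=3,interpolation=cv2.INTER_CUBIC))
s=arm.observe();print(s['position'],s['clock'])
E
```

```text
[ 0.54513736 -0.1876892   0.23027201] 1.375
```

View pics/wrist2.png

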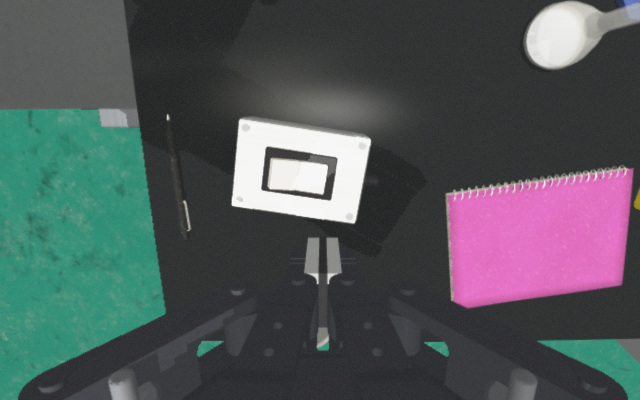

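View pics/wrist2z.png

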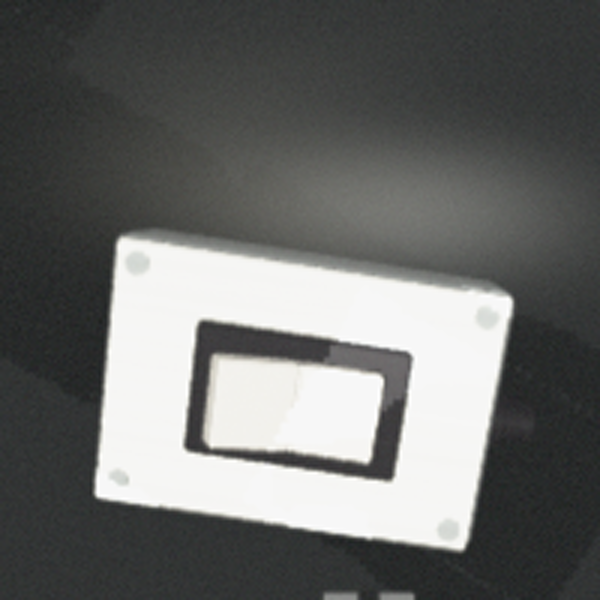

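Box top corners in the enlarged crop: (118,237), (512,297), (466,550), (95,497). The rocker's raised near half is on the left at about (250,400).

```bash
python3 - <<'E'
from h import *
import pickle
c=pickle.load(open('wrist2.pkl','rb'))
z=lambda u,v:(200+(u+.5)/3-.5,40+(v+.5)/3-.5)
P=[atz(c,*z(*p),.052) for p in [(118,237),(512,297),(466,550),(95,497)]]
for p in P:print(p)
ctr=np.mean(P,0);print('ctr',ctr)
for a,b in [(0,1),(3,2),(0,3),(1,2)]: d=P[b]-P[a];print(np.hypot(*d[:2]),np.arctan2(d[1],d[0]))
d=(P[1]-P[0]+P[2]-P[3]);yaw=np.arctan2(d[1],d[0]);e=(P[0]-P[3]+P[1]-P[2]);y2=np.arctan2(-e[0],e[1]);print('yaw',yaw,y2)
yaw=(yaw+y2)/2
f=np.array([np.cos(yaw),np.sin(yaw),0])
print('rocker_end xy off',ctr-f*.021*np.cos(.42), 'on',ctr-f*.021)
Q=[atz(c,*z(*p),.058) for p in [(198,320),(411,353),(392,481),(185,449)]];print('frame',np.mean(Q,0))
for p in [(250,400),(330,415),(150,400),(300,400)]:print(p,dep(c,*z(*p)))
E
```

```text
[ 0.46650179 -0.1313498   0.052     ]
[ 0.59051807 -0.14982171  0.052     ]
[ 0.57818938 -0.2347173   0.052     ]
[ 0.453419   -0.21621387  0.052     ]
ctr [ 0.52215706 -0.18302567  0.052     ]
0.1253844116775013 -0.14786046166544722
0.12613494723840246 -0.14722682755393754
0.0858665810857042 -1.7237538483107568
0.08578611272449264 -1.7150099776251664
yaw -0.14754269922530677 -0.1485876356877329
rocker_end xy off [ 0.503192  -0.1801969  0.052    ] on [ 0.50138683 -0.17992765  0.052     ]
frame [ 0.52207545 -0.18260502  0.058     ]
(250, 400) [ 0.50879399 -0.17940008  0.07168435]
(330, 415) [ 0.5330105  -0.1851852   0.06615725]
(150, 400) [ 0.4738397  -0.1831171   0.05242121]
(300, 400) [ 0.52370592 -0.18043958  0.06614553]
```

Emit:
send_rows --pt "0.4 -2.2 0 0 -1" --pt "0.8 -4.4 0 0 -1" --pt "0.8 -4.4 5 0 -1" --pt "0.8 -4.4 10 0 -1" --pt "0.8 -4.4 13.5 0 -1" --pt "0.8 -4.4 13.5 0 -1" --pt "0.8 -4.4 13.5 0 -1"

```text
clock: 2.25
position: [0.5018, -0.1793, 0.0965]
tool_rot: [-0.0, 0.706, 0.708, 0.0]
force: [1.4, -0.3, 0.3]
grip_width: -0.0001
```

```bash
python3 - <<'E'
from h import *
import pickle
for n in ['wrist','scene','side']:
    c=cap(n);im=c['color'][:,:,::-1]
    if n=='scene': im=cv2.resize(im[120:220,270:430],None,fx=5,fy=5,interpolation=cv2.INTER_CUBIC)
    if n=='side': im=cv2.resize(im[120:220,270:430],None,fx=5,fy=5,interpolation=cv2.INTER_CUBIC)
    cv2.imwrite(f'pics/{n}3.png',im)
s=arm.observe();print(s['position'],s['clock'],s['force'])
E
```

```text
[ 0.50205793 -0.17994128  0.09712616] 2.4 [ 0.38918488 -0.46832251  0.52815061]
```

View pics/wrist3.png

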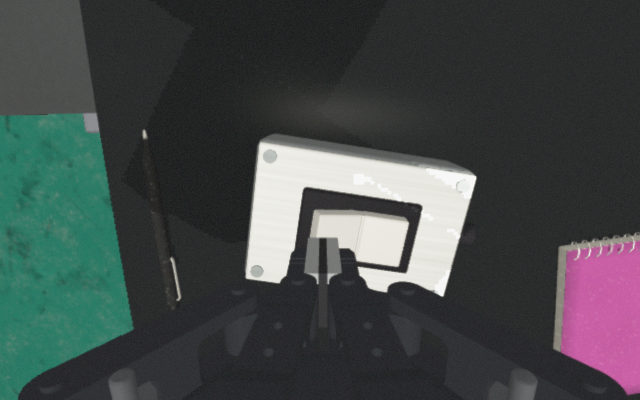

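View pics/side3.png

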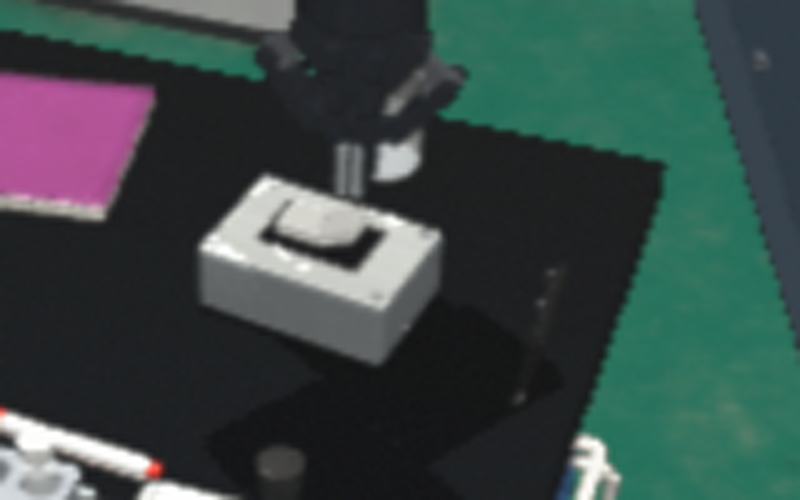

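The wrist picture shows the tips at (323,240), over the near (left) half of the rocker. Now I'll press.

Emit:
send_rows --pt "0 0 1.2 0 -1" --pt "0 0 2 0 -1" --pt "0 0 2.4 0 -1" --pt "0 0 2.8 0 -1" --pt "0 0 3.1 0 -1" --pt "0 0 3.3 0 -1" --pt "0 0 3.3 0 -1" --pt "0 0 3.3 0 -1"

```text
clock: 3.4
position: [0.5014, -0.1796, 0.0657]
tool_rot: [0.0, 0.706, 0.708, 0.0]
force: [-6.6, 1.0, 17.5]
grip_width: -0.0002
```

Emit:
send_rows --pt "0 0 -3 0 -1" --pt "0 0 -8 0 -1" --pt "0 0 -12 0 -1" --pt "-4 2 -16 0 -1" --pt "-4 4 -16 0 -1" --pt "-4 4 -16 0 -1"

```text
clock: 4.15
position: [0.543, -0.2201, 0.226]
tool_rot: [0.001, 0.706, 0.708, 0.001]
force: [0.0, -0.0, -1.0]
grip_width: 0.0
```

```bash
python3 - <<'E'
from h import *
import pickle
c=cap('wrist');pickle.dump(c,open('wrist4.pkl','wb'));im=c['color'][:,:,::-1]
cv2.imwrite('pics/wrist4.png',im)
s=arm.observe();print(s['position'],s['clock'],s['force'])
E
```

```text
[ 0.54138758 -0.2191325   0.22505893] 4.2 [-0.27864332  0.30659228 -0.6723719 ]
```

View pics/wrist4.png

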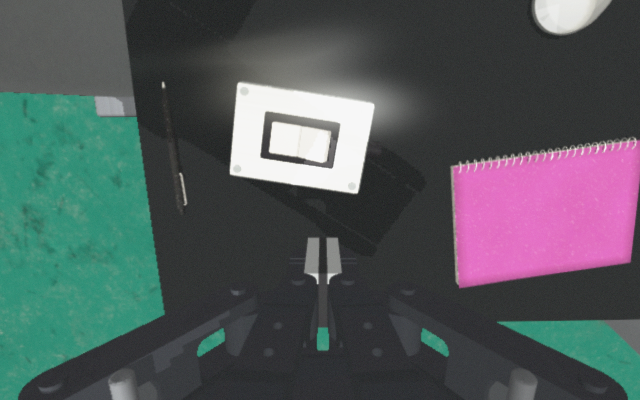

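```bash
python3 - <<'E'
from h import *
import pickle
c=pickle.load(open('wrist4.pkl','rb'))
for p in [(275,138),(285,140),(295,142),(312,146),(322,149)]:print(p,dep(c,*p))
# mixer estimate from wrist0 : square key at (193,70), mixer corner
c=pickle.load(open('wrist0.pkl','rb'))
print(atz(c,193,70,.076),atz(c,187,2,.076))
E
```

```text
(275, 138) [ 0.50086298 -0.18029695  0.0658787 ]
(285, 140) [ 0.509863   -0.1819976   0.06654437]
(295, 142) [ 0.51880084 -0.18375387  0.06660396]
(312, 146) [ 0.53415166 -0.18683911  0.07064843]
(322, 149) [ 0.54302505 -0.18869792  0.07706247]
[0.51510695 0.09761786 0.076     ] [0.51500685 0.1495237  0.076     ]
```

The rocker is on: the near half is level at 66 mm and the far half is raised. Next I'll move over to the mixer to locate its keys.

Emit:
send_rows --pt "5 0 0 0 -1" --pt "10 0 0 0 -1" --pt "15 0 0 0 -1" --pt "20 0 0 0 -1" --pt "25 0 0 0 -1" --pt "30 0 0 0 -1" --pt "31 0 -1 0 -1" --pt "31 0 -1 0 -1" --pt "31 0 -1 0 -1"

```text
clock: 5.32
position: [0.5402, 0.0897, 0.235]
tool_rot: [-0.0, 0.706, 0.708, -0.0]
force: [0.6, 0.0, 0.6]
grip_width: 0.0001
```

```bash
python3 - <<'E'
from h import *
import pickle
c=cap('wrist');pickle.dump(c,open('wrist5.pkl','wb'));im=c['color'][:,:,::-1]
cv2.imwrite('pics/wrist5.png',im);cv2.imwrite('pics/wrist5z.png',cv2.resize(im[0:260,180:440],None,fx=2.3,fy=2.3,interpolation=cv2.INTER_CUBIC))
s=arm.observe();print(s['position'],s['clock'],s['force'])
E
```

```text
[0.54019311 0.08948203 0.2349347 ] 5.375 [-0.23596284 -0.24026268 -0.17147317]
```

View pics/wrist5.png

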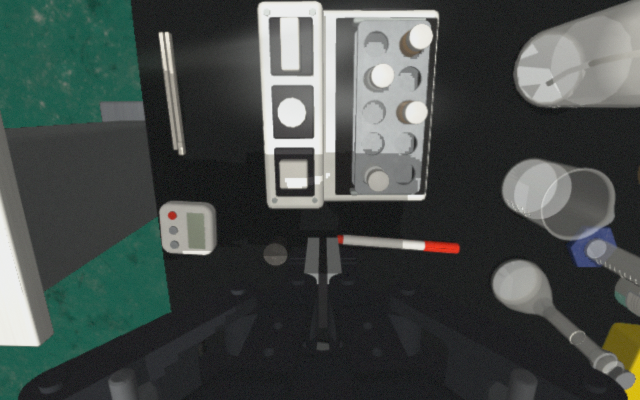

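Square key at (294,174), round at (292,112), bar at (289,43).

```bash
python3 - <<'E'
from h import *
import pickle
c=pickle.load(open('wrist5.pkl','rb'));im=c['color'][:,:,::-1]
cv2.imwrite('pics/w5z.png',cv2.resize(im[0:215,240:340],None,fx=2.75,fy=2.75,interpolation=cv2.INTER_CUBIC))
for p in [(294,174),(292,112),(289,43)]:print(atz(c,*p,.076),dep(c,*p))
E
```

```text
[0.51394604 0.09702457 0.076     ] [0.5139507  0.09703514 0.07605395]
[0.51327645 0.15232709 0.076     ] [0.51326262 0.15232512 0.07584394]
[0.5118974  0.20844785 0.076     ] [0.51191364 0.20841763 0.07617418]
```

View pics/w5z.png

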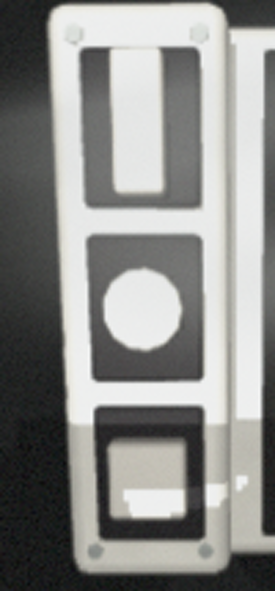

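Emit:
send_rows --pt "0.2 -0.5 0 -0.18 -1" --pt "0.4 -1 0 -0.36 -1" --pt "0.6 -2 0 -0.54 -1" --pt "0.75 -2.65 0 -0.72 -1" --pt "0.75 -2.65 0 -0.9 -1" --pt "0.75 -2.65 2 -1.08 -1" --pt "0.75 -2.65 4 -1.26 -1" --pt "0.75 -2.65 6 -1.44 -1" --pt "0.75 -2.65 8 -1.57 -1" --pt "0.75 -2.65 10 -1.57 -1"

```text
clock: 6.62
position: [0.5138, 0.0955, 0.1341]
tool_rot: [-0.001, 0.0, 1.0, 0.0]
force: [-0.4, -0.2, 0.3]
grip_width: 0.0001
```

```bash
python3 - <<'E'
from h import *
for n in ['wrist','scene','side']:
    c=cap(n);im=c['color'][:,:,::-1]
    if n!='wrist': im=cv2.resize(im[180:300,200:360],None,fx=5,fy=5,interpolation=cv2.INTER_CUBIC)
    cv2.imwrite(f'pics/{n}6.png',im)
s=arm.observe();print(s['position'],s['clock'],s['force'],Rq(s['tool_rot']).round(3))
E
```

```text
[0.51292982 0.0958371  0.13405315] 6.775 [ 0.56152888 -0.50827282  0.56528578] [[-1.     0.001 -0.004]
 [ 0.001  1.     0.   ]
 [ 0.004  0.    -1.   ]]
```

View pics/wrist6.png

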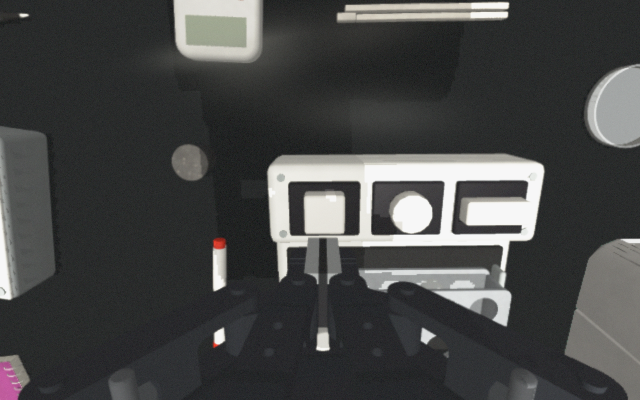

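View pics/side6.png

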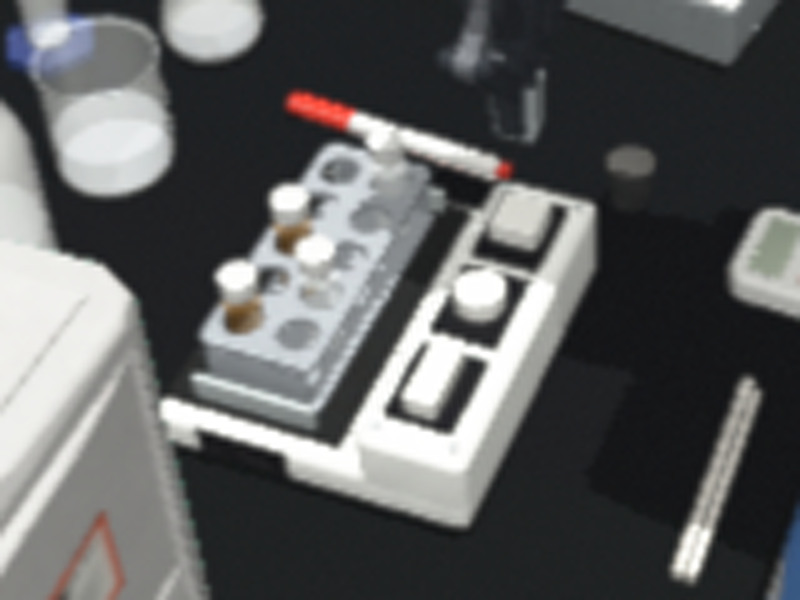

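Emit:
send_rows --pt "-0.1 0.1 2.5 0 -1" --pt "-0.1 0.1 4.5 0 -1" --pt "-0.1 0.1 5.2 0 -1" --pt "-0.1 0.1 5.7 0 -1" --pt "-0.1 0.1 6.1 0 -1" --pt "-0.1 0.1 6.4 0 -1" --pt "-0.1 0.1 6.6 0 -1" --pt "-0.1 0.1 6.6 0 -1" --pt "-0.1 0.1 6.6 0 -1"

```text
clock: 7.9
position: [0.5145, 0.0966, 0.0698]
tool_rot: [-0.001, 0.0, 1.0, -0.0]
force: [-1.3, -1.4, 12.1]
grip_width: -0.0
```

Emit:
send_rows --pt "0 0 -3 0 -1" --pt "0 0 -6 0 -1" --pt "0.2 5 -6 0 -1" --pt "0.2 10 -6 0 -1" --pt "0.2 11.2 -6 0 -1" --pt "0.2 11.2 -6 0 -1" --pt "0.2 11.2 -6 0 -1"

```text
clock: 8.78
position: [0.5125, 0.2076, 0.1295]
tool_rot: [-0.001, 0.001, 1.0, -0.0]
force: [0.3, 0.3, 0.3]
grip_width: -0.0001
```

```bash
python3 - <<'E'
from h import *
c=cap('wrist');im=c['color'][:,:,::-1]
cv2.imwrite('pics/wrist7.png',im)
for p in [(110,205),(120,215),(205,212),(290,215),(310,212)]:print(p,dep(c,*p))
import pickle;pickle.dump(c,open('wrist7.pkl','wb'))
s=arm.observe();print(s['position'],s['clock'],s['force'])
E
```

```text
(110, 205) [0.50848797 0.06322787 0.05782881]
(120, 215) [0.51545361 0.06929362 0.0582889 ]
(205, 212) [0.51175299 0.12984042 0.06323596]
(290, 215) [0.51371628 0.18593228 0.06365956]
(310, 212) [0.50787237 0.19959554 0.07569583]
[0.5125375  0.20744009 0.12952337] 8.825 [-0.40552246 -0.6474786   0.54736844]
```

View pics/wrist7.png

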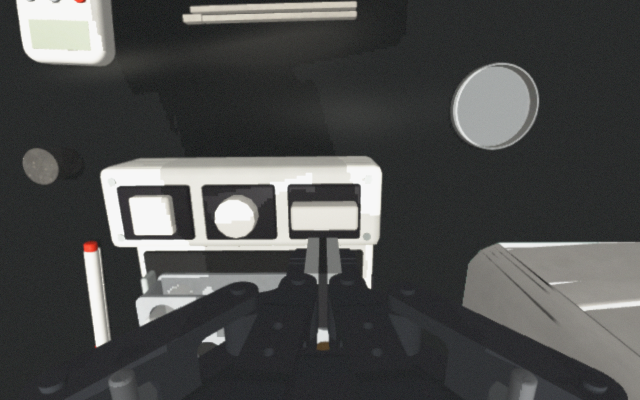

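```bash
python3 - <<'E'
from h import *
import pickle;c=pickle.load(open('wrist7.pkl','rb'))
for p in [(142,215),(152,215),(162,218),(237,216),(315,216),(325,215)]:print(p,dep(c,*p))
print(atz(c,324,215.5,.076))
E
```

```text
(142, 215) [0.51146282 0.09162173 0.07055246]
(152, 215) [0.51178241 0.09759382 0.06955941]
(162, 218) [0.5136138  0.10415742 0.07014819]
(237, 216) [0.51030496 0.15434168 0.07610997]
(315, 216) [0.51086666 0.20263317 0.07449202]
(325, 215) [0.51022104 0.20886577 0.07448398]
[0.51005254 0.20823847 0.076     ]
```

The square key is down (top at 70 mm), the round key is up at 76 mm, and the tips are over the bar key. Now I'll press the bar and hold it.

Emit:
send_rows --pt "0.1 0.05 2.5 0 -1" --pt "0.1 0.05 4.2 0 -1" --pt "0.1 0.05 4.9 0 -1" --pt "0.1 0.05 5.3 0 -1" --pt "0.1 0.05 5.7 0 -1" --pt "0.1 0.05 6 0 -1" --pt "0.1 0.05 6.2 0 -1" --pt "0.1 0.05 6.2 0 -1" --pt "0.1 0.05 6.2 0 -1" --pt "0.1 0.05 6.2 0 -1"

```text
clock: 10.07
position: [0.5116, 0.2077, 0.0699]
tool_rot: [-0.0, 0.001, 1.0, -0.001]
force: [-3.2, -2.6, 16.2]
grip_width: -0.0004
```

```bash
python3 - <<'E'
from h import *
c=cap('wrist');im=c['color'][:,:,::-1]
cv2.imwrite('pics/wrist8.png',im)
c=cap('side');im=c['color'][:,:,::-1]
cv2.imwrite('pics/side8.png',im)
s=arm.observe();print(s['position'],s['clock'],s['force'])
E
```

```text
[0.51163645 0.20767578 0.06991623] 10.175 [-3.61021911 -1.54710011 17.15311319]
```

View pics/wrist8.png

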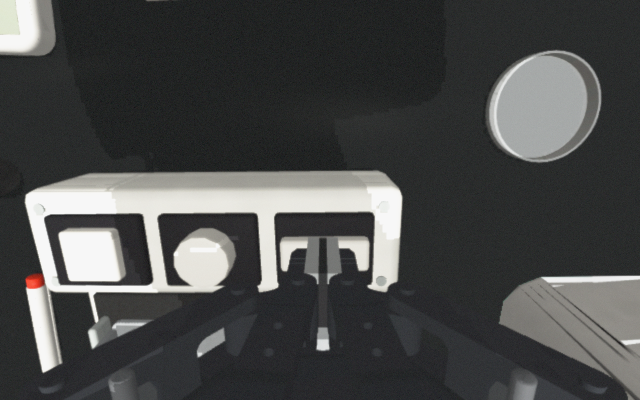

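View pics/side8.png

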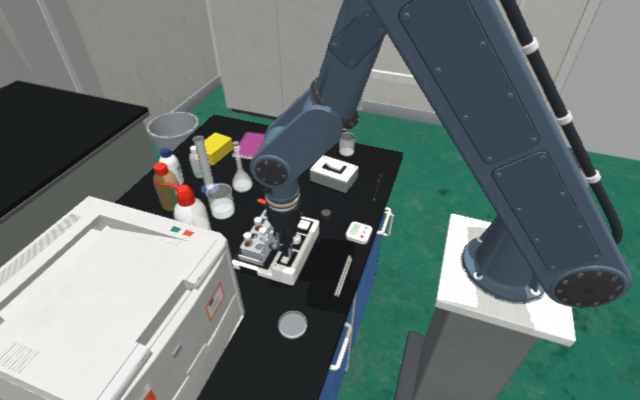

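The tips sit on the bar at (322,245) with 17 N. The square key is still down, the round key is up, and everything else is where it stood. Handing in.

```bash
python3 - <<'E'
from h import *
print(arm.close_job())
E
```

```text
the job is handed in; nothing more can be done
None
```

I ran the full sequence with the shut fingertips and handed the job in at about 10 s of the 48 s allowed, with the bar key still held down. The simulator gives no verdict, so what follows is my own last readings:

- **Rocker:** pressed over to on. Afterwards its near half measured level at 66 mm and its far half raised.
- **Square key:** pressed to its stop with about 12 N. Once released, its top measured about 70 mm, so it stayed down.
- **Bar key:** held down, with the fingertips at 69.9 mm and about 17 N on the wrist. That is its full 6 mm of travel.
- **Round key:** never touched. It measured 76 mm just before I pressed the bar key, and looked up in the final picture.
- **Switch box and loose items:** they look unmoved in the final picture, though I did not measure their positions again.

The only disagreement was that the switch box top measured about 126 by 86 mm in the image instead of 130 by 90 mm. I used its centre, so this had no effect on the press.

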